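Cat-eye gel: index the nail-tip wheel and hold the magnet over the wet tip

TASK

Turn the round nail-tip wheel, which has a purple knob in its middle, until the freshly coated, glossy emerald-green tip clicks in at the red pointer below the little gooseneck lamp, and let go of it. Then lift the bar-magnet wand (black handle with gold bands) out of its white rest, carry it over the bottles without disturbing anything standing about, and hold it upright over that tip: magnet centred on the nail, its bar lengthwise along the nail, about 5 mm above the wet gel. Nothing may ever touch the wet tip; the job finishes with the robot still holding the wand hovering there, quite still, so do not put it down.

Things in the scene. Friction and masses are not known exactly. Their poses are not given: they have to be found in the camera images.
- wheel_top (a point): The wheel's centre at its disc's top, 26 mm above the table. White disc 196 mm across with a grey middle; eight nail tips on posts at 45 degree steps, 78 mm from the axis, each an arched nail 28 mm long (pointing outwards) and 14 mm wide, crown 56 mm above the table. Seven are beige or pink, one is the wet emerald-green one.
- stand: Fixed white stand of the nail-tip wheel; origin on the table, on the wheel's upright axis. Its -x axis is the work direction: a tongue 8 mm high reaches 128 mm out that way and carries the red pointer beyond the wheel's rim. Its gooseneck lamp: foot 66 mm across at (-165, 105) mm, head at (-150, 73) mm in this frame, nowhere above 140 mm or within 75 mm of a tip at the pointer.
- wheel (a joint): Wheel angle, rad, growing anticlockwise seen from above. 0 = wet tip exactly at the red pointer. A detent every pi/4 (45 degrees) pulls the released wheel in from up to 18 degrees away (0.08 N m; otherwise it turns freely). It starts one or two detents short (near -0.79 or -1.57): turn it anticlockwise by that much. Travel -2.6 to 2.6, so it can be turned too far.
- wheel_knob (a point): Centre of the wheel's purple fluted round knob, on the axis, 88 mm above the table: the height to grip. Knob 32 mm across (34 over the flutes), spanning 64 to 100 mm above the table, higher than the nail tips; grip it from above at any yaw, fingertips no lower than 66 mm.
- wet_tip: The freshly coated, glossy emerald-green nail tip on the wheel; origin on its crown (top of the nail, middle of its length), 56 mm above the table. x points outwards along the nail, away from the wheel's axis; z up. Nail 28 mm long in x, 14 mm wide in y.
- wand: Loose bar-magnet wand, upright in its rest, about 60 g. Origin: centre of the magnet's flat underside; z up the handle; x along the bar. From below: steel bar 36 (x) by 12 (y) by 10 mm high; gold band 30 by 15 to 16.5 mm; black handle 22 (x) by 14 (y) to 96.5 mm, gold band near its top. Grip the handle across its y, about 70 mm up. The bar may point either way along the nail.
- rest_a: Fixed white rest block of the bar-magnet wand, 62 (x) by 40 (y) by 20 mm high, origin under its centre on the table. The magnet stands 10 mm deep in a slot with about 1.5 mm play all round; its underside starts 10 mm above the table, so lift straight up by more than 10 mm before moving sideways.
- dot_wand: Bystander: the other magnet wand, pink round handle 15 mm across, 95 mm tall, standing in a round hole of an equal white rest block; origin at the centre of its underside. It and the bar wand's rest may have changed places. Leave it alone.
- polish1: Bystander: loose gel polish bottle, red, 32 mm across and 80 mm tall with a black cap; origin under its centre. The three polish bottles and the spray stand in a row between the wands and the wheel, in any order.
- polish2: Bystander: the same bottle, teal.
- polish3: Bystander: the same bottle, light pink.
- spray: Bystander: loose green spray bottle, 36 mm across and 116 mm tall, the tallest in the row; origin under its centre.
- nail_brush: Bystander: wooden nail brush, 90 by 36 by 30 mm, lying at the back; origin under its centre.
- clip1: Bystander: purple soak-off clip, about 50 by 17 by 20 mm, lying at the back; origin under it.
- clip2: Bystander: a second purple clip like it, lying near the wheel on the robot's side.
Not all that is in view belongs to the job. Leave any blue look-alike of the wand alone. Leave any blue look-alike of the rest_a alone.

How it is judged (in metres and radians):
On the way, in this order (a step that is already met when the one before it is completed fails the run):
1. the wheel has been turned to the detent with the wet tip at the pointer, stands still, and the knob is let go (value of joint wheel between -0.07 and 0.07 rad and velocity of joint wheel between -0.05 and 0.05 rad/s and contact force between the fingers and wheel below 0.2 N and z of wand in the frame of rest_a below 0.02 m), for 0.3 s.
2. the bar-magnet wand is gripped and lifted clear of its rest (z of wand in the frame of rest_a above 0.03 m and contact force between the fingers and wand above 1 N), for 0.1 s.
At the end, for the whole second after the job is handed in: Wheel within 0.07 rad of the wet-tip detent, untouched. Wand gripped, still (under 10 mm/s), upright within 0.14 rad, underside 1.5 to 10 mm above the wet tip's crown, centres within 5 mm seen from above, bar within 0.17 rad of the nail's length, touching neither wheel nor stand (value of joint wheel between -0.07 and 0.07 rad and velocity of joint wheel between -0.05 and 0.05 rad/s and horizontal distance between wand and wet_tip below 0.005 m and z of wand in the frame of wet_tip between 0.0015 and 0.01 m and angle between the x axis of wand and the x axis of wet_tip, either way round below 0.17 rad and angle between wand's own z axis and vertical below 0.14 rad and contact force between the fingers and wand above 1 N and contact force between each of wand, the arm and wheel below 0.05 N and contact force between wand and stand below 0.05 N and linear speed of wand below 0.01 m/s); the arm keeps its last pose, push and grip.
It fails at once if something touches the wet tip (contact force between wet_tip and anything else above 0.05 N).
It fails at once if a polish bottle or the spray is shoved over 20 mm or tipped (distance of any of polish1, polish2, polish3, spray from where it was at the start of the episode above 0.02 m or angle between any of polish1, polish2, polish3, spray's own z axis and vertical above 0.5 rad).
It fails at once if the other wand is shoved over 20 mm or tipped (distance of dot_wand from where it was at the start of the episode above 0.02 m or angle between dot_wand's own z axis and vertical above 0.5 rad).
It fails at once if the brush or a clip is shoved over 20 mm or tipped (distance of any of nail_brush, clip1, clip2 from where it was at the start of the episode above 0.02 m or angle between any of nail_brush, clip1, clip2's own z axis and vertical above 0.5 rad).
It also fails if it takes over 58 s, if anything falls off the work surface, if the arm or the gripper's body presses on something with over 40 N, if the wrist force passes 120 N, or if a joint passes its speed limit or range.

ROBOT

A 7-joint arm with a two-finger parallel gripper is mounted at the origin on the work surface. World frame = base frame: x ahead of the robot, y to its left, z up, the work surface at z = 0. Lengths are in mm, angles in rad, forces in N, time in s.
With the tool pointing down it reaches from about 400 to 900 mm from the base axis. Payload 5.6 kg.
Tool frame: the origin (TCP) lies on the centre line of the jaws, within the pads' length; the fingertips stand 17 mm ahead of it and the grasp point (between the pads) lies 2 mm behind it (arm.tip_extent is the distance from the TCP to the fingertips, in mm); z points along the fingers, y is the line along which they close (so a half turn about z gives the same grasp; the last joint's range is limited). The gripper opens to 92 mm and grips with 3 to 60 N. Pads are 20 mm wide; open, the fingers measure 128 mm over their backs; the gripper's body (75 mm by 189 mm) begins 69 mm behind the grasp point.
Start: joints at [-1.365, 0.468, -0.012, 1.603, 0.006, 1.071, -0.056], TCP at [160.099, 629.982, 199.692] pointing down, gripper open.
Joint ranges: [-2.53, 2.53], [-0.31, 2.02], [-1.57, 1.55], [0.28, 2.44], [-1.29, 4.43], [0.15, 1.84], [-2.92, 2.92]. Speed limits (rad/s): [2.57, 2.57, 3.14, 3.14, 3.14, 3.14, 3.14].

INTERFACE

Orientations are given as a 3x3 rotation matrix whose columns are the frame's x, y, z axes.
In Python, from bench import status, eyes, workorder, arm gives the robot as it stands.
- The arm moves only by the tool servo_tool, never from a script. Its argument "deltas" is text: rows parted by semicolons, each of 5 numbers parted by spaces: the shift along the world's x, y, z as a fraction of full scale, then the turn about the world's z as a fraction of full scale, then the opening, from 0 (shut) to 1 (fully open). A call has exactly 8 rows; each row is the pose to reach, as a shift and turn from the pose commanded when the call began, turning the shorter way round; what a row does not reach only later rows make up. Full scale, the value 1, is 0.1 m for a shift and 180 degrees for a turn. A row lasts 1/10 s, in which the tool goes at most 50 mm and 8.59 degrees, less where a joint would pass 70% of its speed; a pose out of reach is approached as far as the arm can. A call with a number of a shift or a turn outside -1 to 1 is refused whole. A call with a gripper value outside its range is refused whole. The fingers move at their own pace and stop on an object; "force" is the grip in N (left out, the last holds). Time passes only in rows, so rows that repeat a pose let the fingers close, or fill a call up. It gives the time, the measured TCP pose, the force, the opening and the grip force at its end, in the units of the state.
- status.get_obs(): the state, without advancing time (a new reading comes with each control period).
- eyes.grab_frame(name): name is "scene" or "top" or "wrist"; returns the picture (384x512x3 uint8, blue, green, red); there is no depth.
- eyes.camera_params(name): a dict with "K" (3x3 intrinsics, pixels), "rvec" (rotation vector, rad) and "tvec" (3), from world to camera coordinates, as OpenCV has them; the wrist camera has in their place "hand_eye" (4x4, takes a point from camera to tool coordinates, whose origin is the TCP and whose axes are the flange's). Camera axes: x right, y down, z forward; pixel columns grow to the right and rows downward; lengths in mm; the calibration is good to about 2 mm. The wrist camera is an equidistant fisheye: a pixel r from the principal point sees the ray r / f radians off the axis. A picture is of the moment at which its call begins: read the wrist's pose just before it. camera_params takes no time and is no camera call.
- workorder.job_done(): hands the job in; it is judged then, once.
The state is a dict: "clock": time; "joint_positions": joint angles; "joint_vel": joint speeds; "effort": joint torques, N m; "ee_pos": TCP position; "eef_rot": TCP orientation; "force": force on the tool from outside, world axes, zero at the start; "wrist_torque": the same for the moment, N m; "gripper_width": opening from 0.0 (shut) to 1.0 (fully open); "grasp_force": force on a finger pad.
Only numpy, scipy, OpenCV 4.12 (cv2) and the standard library are available. Lean on these libraries where they do the work, as an engineer would, in place of code of your own. Each camera call takes 0.05 s, during which the arm holds its last target. There are 200 camera calls.

## Working session

There is one attempt and no reset: what is moved stays moved. The work goes in short steps, Python scripts to look and compute and a tool call to move; the robot and the scene stay as the last step left them, time stands still between calls to the robot, and variables do not carry over. Pictures are saved under pics/ and viewed, at most 10 in all, crops included, and the job is handed in when it is done.

Besides the shell and the picture viewer there is one more tool, called as name(argument=value, ...) on one line, values as JSON. servo_tool: Moves the arm, as the interface text tells. Shift numbers are shares of 0.1 m and turn numbers shares of 180 degrees, none past 1 either way. Its arguments: {"type":"object","properties":{"deltas":{"type":"string"},"force":{"type":"number"}},"required":["deltas"]}

```bash
mkdir -p pics; cat > h.py <<'E'
import numpy as np, cv2
from bench import status, eyes, workorder, arm
def ray(name,uv):
    p=eyes.camera_params(name);K=np.array(p["K"],float);R=cv2.Rodrigues(np.array(p["rvec"],float))[0];t=np.array(p["tvec"],float).ravel()
    d=R.T@np.linalg.inv(K)@np.array([uv[0],uv[1],1.]);return -R.T@t,d
def onz(name,uv,z):
    c,d=ray(name,uv);return c+d*(z-c[2])/d[2]
E
python3 - <<'E'
from h import *
print(status.get_obs()["clock"])
for n in("scene","top"):
    im=eyes.grab_frame(n);cv2.imwrite(f"pics/{n}0.png",im)
    p=eyes.camera_params(n);print(n,ray(n,(256,192)),np.array(p["K"]).tolist())
a=cv2.imread("pics/scene0.png");b=cv2.imread("pics/top0.png")
cv2.imwrite("pics/t0big.png",cv2.resize(b,(800,600),interpolation=cv2.INTER_CUBIC))
cv2.imwrite("pics/s0big.png",cv2.resize(a,(800,600),interpolation=cv2.INTER_CUBIC))
E
```

```text
0.0
scene (array([ 980.28389336, -516.21836324,  618.24262813]), array([-0.48827516,  0.54538212, -0.68135194])) [[381.55639052208056, 0.0, 253.77070858068294], [0.0, 381.55639052208056, 189.02912065247327], [0.0, 0.0, 1.0]]
top (array([446.0008307 , -59.47000794, 974.55605179]), array([ 0.18587059,  0.002098  , -0.98283281])) [[441.08339367056783, 0.0, 257.29008400701883], [0.0, 441.08339367056783, 201.90287370421157], [0.0, 0.0, 1.0]]
```

View pics/t0big.png

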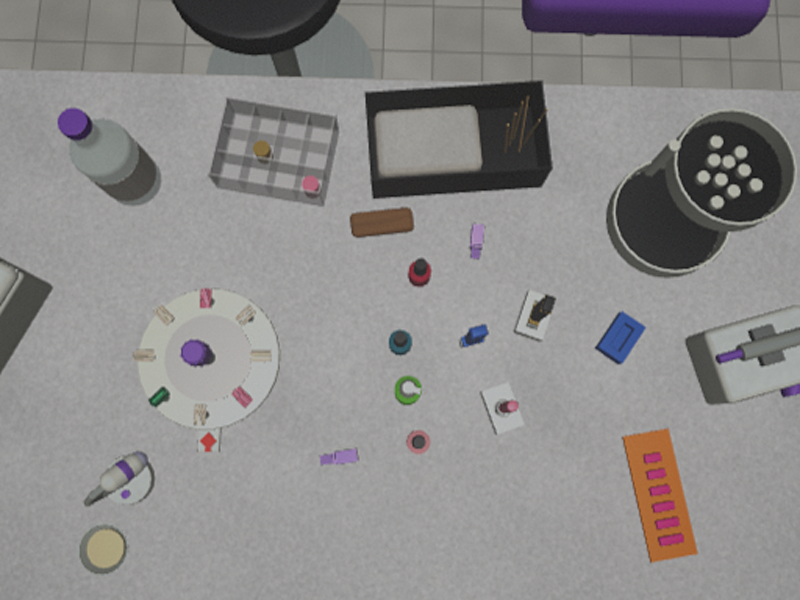

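View pics/s0big.png

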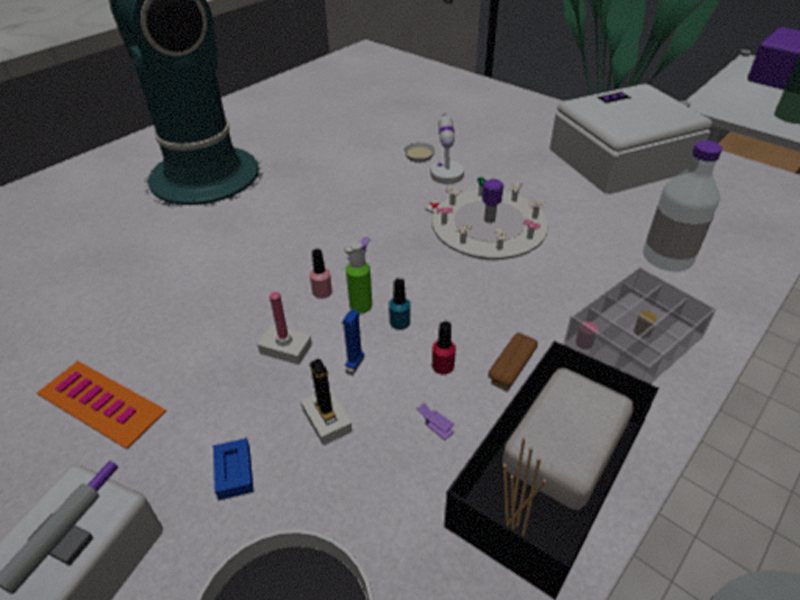

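The top view shows the wheel disc centred near (208,358), with its knob at (194,352). The green wet tip is at (158,396) and the red pointer at (208,442), so it is one detent short. The black and gold wand in its white rest is at (541,308). The blue wand at (474,336) and blue rest at (620,338) are decoys, and the pink wand in its white rest is at (505,408).

```bash
cat > m.py <<'E'
from h import *
def blobs(im,lo,hi,roi,amin=8):
    x0,y0,x1,y1=roi;h=cv2.cvtColor(im,cv2.COLOR_BGR2HSV)
    m=np.zeros(h.shape[:2],np.uint8);m[y0:y1,x0:x1]=cv2.inRange(h,np.array(lo),np.array(hi))[y0:y1,x0:x1]
    n,l,s,c=cv2.connectedComponentsWithStats(m)
    return sorted([(int(s[i,4]),c[i].round(1).tolist(),s[i,:4].tolist()) for i in range(1,n) if s[i,4]>=amin],reverse=True),l,m
E
python3 - <<'E'
from m import *
t=cv2.imread("pics/top0.png");s=cv2.imread("pics/scene0.png")
f=lambda v:np.round(v[:2],1).tolist()
# disc: bright mask
g=cv2.cvtColor(t,cv2.COLOR_BGR2GRAY)
print("gray disc/mid/table/rest",g[265,133],g[250,112],g[250,220],g[205,336])
# disc edges by saturation-free bright threshold
m=np.zeros_like(g);m[175:285,75:190]=(g[175:285,75:190]>165)*255
c=max(cv2.findContours(m,cv2.RETR_EXTERNAL,cv2.CHAIN_APPROX_NONE)[0],key=cv2.contourArea)
hull=cv2.convexHull(c)[:,0,:]
W=np.array([onz("top",p,26)[:2] for p in hull.astype(float)],np.float32)
print("disc ctr",cv2.minEnclosingCircle(W),"mean ellipse",cv2.fitEllipse(c), "e->",f(onz("top",cv2.fitEllipse(np.ascontiguousarray(hull))[0],26)))
for nm,lo,hi,roi,z in [("knob",(120,80,40),(150,255,255),(105,205,145,245),100),("green",(65,80,20),(90,255,255),(85,235,120,270),54),("red",(0,120,80),(8,255,255),(120,270,145,295),8),("red2",(172,120,80),(180,255,255),(120,270,145,295),8)]:
    for b in blobs(t,lo,hi,roi)[0][:2]: print(nm,b,f(onz("top",b[1],z)))
r=t[180:225,325:360];cv2.imwrite("pics/wt.png",cv2.resize(r,None,fx=11,fy=11,interpolation=cv2.INTER_CUBIC))
r=s[220:290,185:235];cv2.imwrite("pics/ws.png",cv2.resize(r,None,fx=8,fy=8,interpolation=cv2.INTER_CUBIC))
A=cv2.imread("pics/wt.png");B=cv2.imread("pics/ws.png");H=max(A.shape[0],B.shape[0])
cv2.imwrite("pics/w.png",np.hstack([cv2.copyMakeBorder(x,0,H-x.shape[0],0,0,0) for x in(A,B)]))
print(A.shape,B.shape)
E
```

```text
gray disc/mid/table/rest 98 179 159 182
disc ctr ((541.7257690429688, 209.281982421875), 100.61746978759766) mean ellipse ((134.24794006347656, 229.46893310546875), (85.27734375, 87.4349594116211), 39.87319564819336) e-> [538.6, 206.6]
knob (209, [123.7, 225.3], [116, 218, 17, 16]) [537.1, 203.7]
green (67, [101.1, 253.7], [96, 248, 12, 12]) [481.6, 259.8]
red (64, [132.7, 282.5], [128, 277, 10, 12]) [423.6, 202.8]
(495, 385, 3) (560, 400, 3)
```

View pics/w.png

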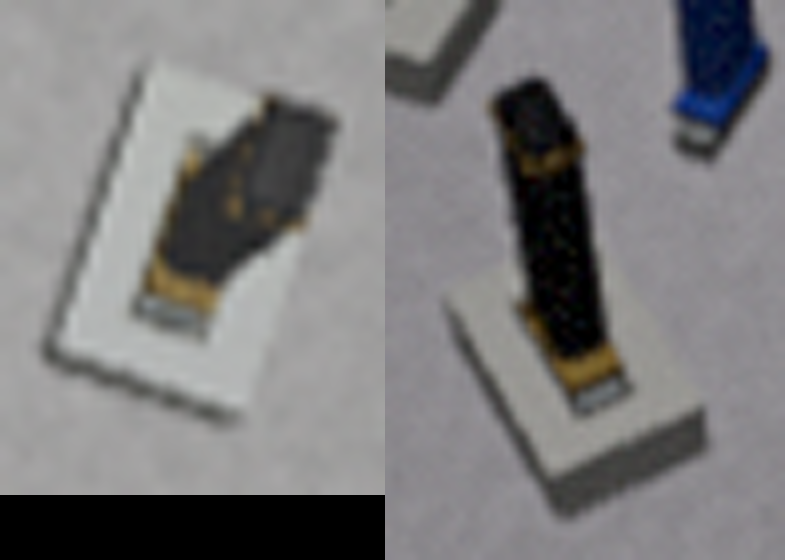

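The crop confirms the target: a black handle with gold bands on a steel bar, in a white rest whose long edge is tilted. The rest's top-face corners in the crop are (147,58), (62,345) and (243,413), and the handle top is near (290,150).

```bash
python3 - <<'E'
from h import *
q=lambda x,y:((x+.5)/11-.5+325,(y+.5)/11-.5+180)
P=[onz("top",q(*p),20)[:2] for p in[(147,58),(62,345),(243,413)]]
a,b,c=P;print(np.round(P,1),"len",np.linalg.norm(a-b),np.linalg.norm(c-b),"ctr",(a+c)/2,"yaw long",np.degrees(np.arctan2(*(a-b)[::-1])),"short",np.degrees(np.arctan2(*(c-b)[::-1])))
print("handle top",onz("top",q(290,150),96.5),"bar end",onz("top",q(170,310),20))
o=status.get_obs();print(o["eef_rot"],o["ee_pos"],o["gripper_width"],eyes.camera_params("wrist"))
t=cv2.imread("pics/top0.png")
for n,p,z in[("blue",(474,336),50),("pink",(508,408),95),("red",(421,266),80),("teal",(400,338),80),("spray",(408,384),116),("pinkb",(419,441),80),("lamp",(125,468),130)]:
    print(n,onz("top",(p[0]/1.5625,p[1]/1.5625),z)[:2].round())
E
```

```text
[[ 647.5 -238. ]
 [ 588.7 -220.8]
 [ 576.  -256.7]] len 61.19325813389681 38.1112469257267 ctr [ 611.74198865 -247.36447455] yaw long -16.313135781885467 short -109.46724319090653
handle top [ 614.70776097 -249.97688701   96.5       ] bar end [ 596.3385069 -242.3437512   20.       ]
[[-9.69174240e-01  2.46376156e-01 -2.85707908e-04]
 [ 2.46376303e-01  9.69173070e-01 -1.50899657e-03]
 [-9.48803649e-05 -1.53287226e-03 -9.99998821e-01]] [160.001426   629.45870355 198.86330937] 1.0028327350334014 {'K': array([[297.31863964,   0.        , 252.23738453],
       [  0.        , 297.31863964, 190.27688841],
       [  0.        ,   0.        ,   1.        ]]), 'hand_eye': array([[-3.28181530e-04, -9.55774449e-01, -2.94100486e-01,
         8.36444534e+01],
       [ 9.99999712e-01, -5.15097210e-04,  5.58092643e-04,
         2.26883828e-01],
       [-6.84901028e-04, -2.94100218e-01,  9.55774342e-01,
        -1.85579927e+02],
       [ 0.00000000e+00,  0.00000000e+00,  0.00000000e+00,
         1.00000000e+00]])}
blue [ 574. -159.]
pink [ 477. -198.]
red [662. -84.]
teal [565. -59.]
spray [502. -70.]
pinkb [433. -87.]
lamp [393. 266.]
```

servo_tool(deltas="0.1 -0.1 0 0 1; 0.22 -0.23 0 0 1; 0.35 -0.37 0 0 1; 0.48 -0.5 0 0 1; 0.6 -0.63 0 0 1; 0.72 -0.76 0 0 1; 0.84 -0.88 0 0 1; 0.95 -1 0 0 1")

```text
clock: 0.9
ee_pos: [256.3, 528.9, 199.8]
eef_rot: [[-0.969, 0.247, 0.0], [0.247, 0.969, 0.0], [-0.0, 0.0, -1.0]]
force: [0.0, 0.2, -0.1]
gripper_width: 1.0
grasp_force: 0.0
```

servo_tool(deltas="0.12 -0.12 0 0 1; 0.24 -0.25 0 0 1; 0.36 -0.38 0 0 1; 0.48 -0.5 0 0 1; 0.6 -0.63 0 0 1; 0.72 -0.76 0 0 1; 0.84 -0.88 0 0 1; 0.95 -1 0 0 1")

```text
clock: 1.7
ee_pos: [351.0, 428.9, 199.7]
eef_rot: [[-0.969, 0.246, 0.0], [0.246, 0.969, 0.0], [-0.0, 0.0, -1.0]]
force: [-0.1, -0.6, 0.4]
gripper_width: 0.998
grasp_force: 0.0
```

servo_tool(deltas="0.12 -0.12 0 0 1; 0.24 -0.25 0 0 1; 0.36 -0.38 0 0 1; 0.48 -0.5 0 0 1; 0.6 -0.63 0 0 1; 0.72 -0.76 0 0 1; 0.84 -0.88 0 0 1; 0.95 -1 0 0 1")

```text
clock: 2.5
ee_pos: [445.9, 328.9, 199.7]
eef_rot: [[-0.969, 0.246, 0.0], [0.246, 0.969, 0.0], [-0.0, 0.0, -1.0]]
force: [-0.2, 0.3, -0.7]
gripper_width: 1.0
grasp_force: 0.0
```

servo_tool(deltas="0.12 -0.12 0 0 1; 0.24 -0.25 0 0 1; 0.36 -0.38 0 0 1; 0.48 -0.5 0 0 1; 0.6 -0.63 0 0 1; 0.78 -0.85 0 0 1; 0.9 -0.97 0 0 1; 0.9 -1 0 0 1")

```text
clock: 3.3
ee_pos: [536.7, 227.2, 199.7]
eef_rot: [[-0.968, 0.25, 0.001], [0.25, 0.968, -0.001], [-0.001, -0.001, -1.0]]
force: [-0.2, -0.0, 0.6]
gripper_width: 1.003
grasp_force: 0.0
```

```bash
cat >> m.py <<'E'
def wray(uv,o):
    p=eyes.camera_params("wrist");K=p["K"];x=(uv[0]-K[0,2])/K[0,0];y=(uv[1]-K[1,2])/K[1,1];r=np.hypot(x,y)
    d=np.array([x/r*np.sin(r),y/r*np.sin(r),np.cos(r)]) if r>1e-9 else np.array([0,0,1.])
    H=p["hand_eye"];R=np.array(o["eef_rot"]);return np.array(o["ee_pos"])+R@H[:3,3],R@H[:3,:3]@d
def wz(uv,o,z):
    c,d=wray(uv,o);return c+d*(z-c[2])/d[2]
def wproj(P,o):
    p=eyes.camera_params("wrist");K=p["K"];H=p["hand_eye"];R=np.array(o["eef_rot"])
    c=H[:3,:3].T@(R.T@(np.array(P)-np.array(o["ee_pos"]))-H[:3,3]);th=np.arctan2(np.hypot(c[0],c[1]),c[2]);s=th/np.hypot(c[0],c[1])
    return K[0,0]*s*c[0]+K[0,2],K[1,1]*s*c[1]+K[1,2]
E
python3 - <<'E'
from m import *
o=status.get_obs();im=eyes.grab_frame("wrist");cv2.imwrite("pics/wr1s.png",im)
cv2.imwrite("pics/wr1.png",cv2.resize(im,(800,600),interpolation=cv2.INTER_CUBIC))
print("expect knob",wproj((539,206.5,100),o),"wet",wproj((481.6,259.8,54),o),"ptr",wproj((423.6,203,8),o))
for nm,lo,hi,z in [("knob",(120,80,40),(150,255,255),100),("green",(65,80,20),(90,255,255),54),("red",(0,120,80),(8,255,255),8)]:
    for b in blobs(im,lo,hi,(0,0,512,384),30)[0][:3]: print(nm,b,wz(b[1],o,z).round(1))
E
```

```text
expect knob (np.float64(232.55917694808977), np.float64(193.24895825416323)) wet (np.float64(267.94095011760317), np.float64(121.25798722283054)) ptr (np.float64(210.608683122948), np.float64(86.40145404100106))
knob (734, [232.7, 190.9], [217, 175, 32, 32]) [536.6 207.3 100. ]
knob (320, [83.7, 119.6], [70, 107, 29, 24]) [420.   72.7 100. ]
knob (229, [258.8, 28.4], [247, 18, 27, 19]) [388.2 272.4 100. ]
green (90, [268.4, 121.7], [263, 113, 12, 18]) [482.2 260.2  54. ]
red (144, [210.7, 87.2], [204, 78, 15, 18]) [424.6 202.8   8. ]
```

View pics/wr1.png

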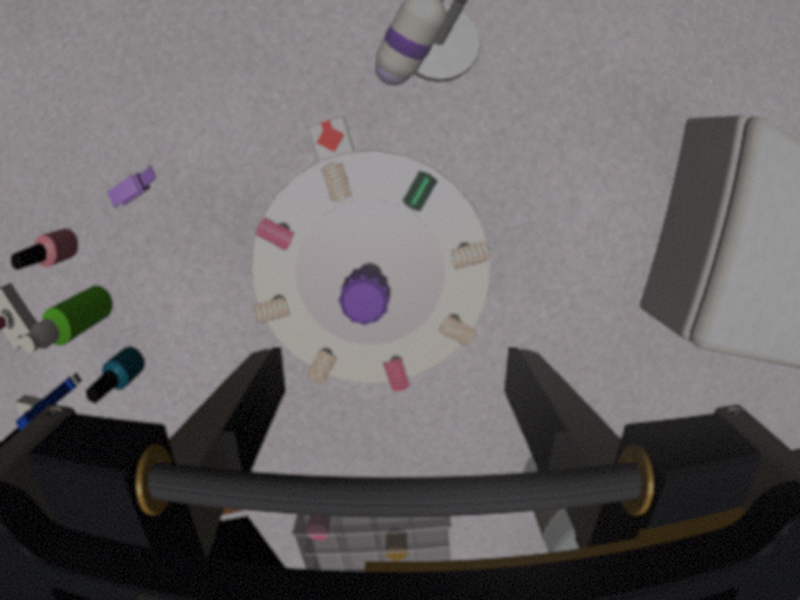

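The wrist view shows the knob top at about (365,300) and the green tip at (420,190), both matching the top-camera estimates. Nothing stands under the open fingers.

servo_tool(deltas="0.03 -0.15 0 0 1; 0.034 -0.23 0 0 1; 0.034 -0.23 -0.1 0 1; 0.034 -0.23 -0.25 0 1; 0.034 -0.23 -0.4 0 1; 0.034 -0.23 -0.55 0 1; 0.034 -0.23 -0.7 0 1; 0.034 -0.23 -0.8 0 1")

```text
clock: 4.15
ee_pos: [537.6, 207.2, 118.0]
eef_rot: [[-0.969, 0.246, -0.002], [0.246, 0.969, -0.0], [0.001, -0.001, -1.0]]
force: [0.3, 0.4, -0.0]
gripper_width: 1.004
grasp_force: 0.0
```

servo_tool(deltas="0 0 -0.1 0 1; 0 0 -0.2 0 1; 0 0 -0.28 0 1; 0 0 -0.32 0 1; 0 0 -0.32 0 1; 0 0 -0.32 0 0.6; 0 0 -0.32 0 0.5; 0 0 -0.32 0 0.45", force=15)

```text
clock: 4.95
ee_pos: [538.8, 207.1, 88.2]
eef_rot: [[-0.969, 0.246, 0.001], [0.246, 0.969, 0.0], [-0.001, 0.001, -1.0]]
force: [-0.2, -0.4, 0.9]
gripper_width: 0.763
grasp_force: 0.0
```

servo_tool(deltas="0 0 0 0 0.4; 0 0 0 0 0.4; 0 0 0 0 0.3; 0 0 0 0 0.2; 0 0 0 0 0.2; 0 0 0 0 0.2; 0 0 0 0 0.2; 0 0 0 0 0.2")

```text
clock: 5.75
ee_pos: [538.5, 206.9, 87.7]
eef_rot: [[-0.969, 0.246, 0.0], [0.246, 0.969, 0.0], [-0.0, 0.0, -1.0]]
force: [-0.1, -0.5, -0.6]
gripper_width: 0.2
grasp_force: 0.0
```

The opening is 18 mm with no force, which a 34 mm knob cannot allow, so I'll look.

```bash
python3 - <<'E'
from m import *
o=status.get_obs();im=eyes.grab_frame("wrist");cv2.imwrite("pics/wr2s.png",im)
s=eyes.grab_frame("scene");cv2.imwrite("pics/sc2s.png",s)
A=cv2.resize(im,(400,300),interpolation=cv2.INTER_AREA);B=cv2.resize(s[80:200,240:400],(400,300),interpolation=cv2.INTER_CUBIC)
cv2.imwrite("pics/v2.png",np.hstack([A,B]))
print(o["gripper_width"],o["grasp_force"],o["clock"])
E
```

```text
0.20015760329778015 0.0 5.75
```

View pics/v2.png

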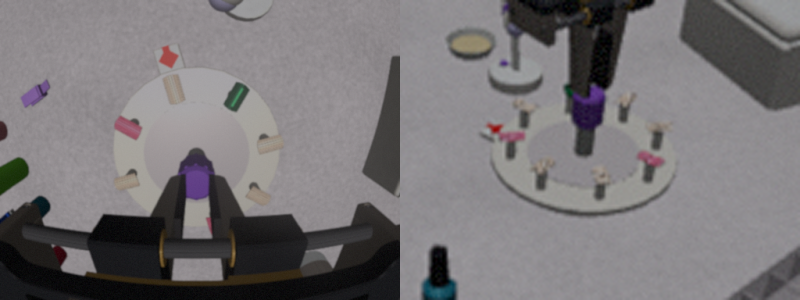

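```bash
python3 - <<'E'
from m import *
o=status.get_obs();im=cv2.imread("pics/wr2s.png");s=cv2.imread("pics/sc2s.png")
def proj(P):
    p=eyes.camera_params("scene");return cv2.projectPoints(np.array([P],float),p["rvec"],p["tvec"],p["K"],None)[0].ravel()
T=np.array(o["ee_pos"]);R=np.array(o["eef_rot"])
pts={"tip+y":T+R@[0,9,17],"tip-y":T+R@[0,-9,17],"knobtop":(538.5,207,100),"knobbot":(538.5,207,64)}
x0,y0,k=280,70,6
B=cv2.resize(s[y0:y0+90,x0:x0+66],None,fx=k,fy=k,interpolation=cv2.INTER_CUBIC)
u0,v0=200,170
A=cv2.resize(im[v0:v0+90,u0:u0+66],None,fx=k,fy=k,interpolation=cv2.INTER_CUBIC)
for i,(n,P) in enumerate(pts.items()):
    a=wproj(P,o);b=proj(P);print(n,np.round(a,1),np.round(b,1));col=[(0,0,255),(0,255,255),(255,255,0),(0,255,0)][i]
    cv2.circle(A,(int((a[0]-u0+.5)*k),int((a[1]-v0+.5)*k)),4,col,-1);cv2.circle(B,(int((b[0]-x0+.5)*k),int((b[1]-y0+.5)*k)),4,col,-1)
cv2.imwrite("pics/v3.png",np.hstack([A,B]))
print(status.get_obs()["ee_pos"])
E
```

```text
tip+y [264.  217.9] [317.  125.1]
tip-y [239.6 217.9] [311.7 127.4]
knobtop [251.8 235.2] [315.5 116.4]
knobbot [251.8 214.6] [314.2 128.4]
[538.51603148 206.96219282  87.67111425]
```

View pics/v3.png

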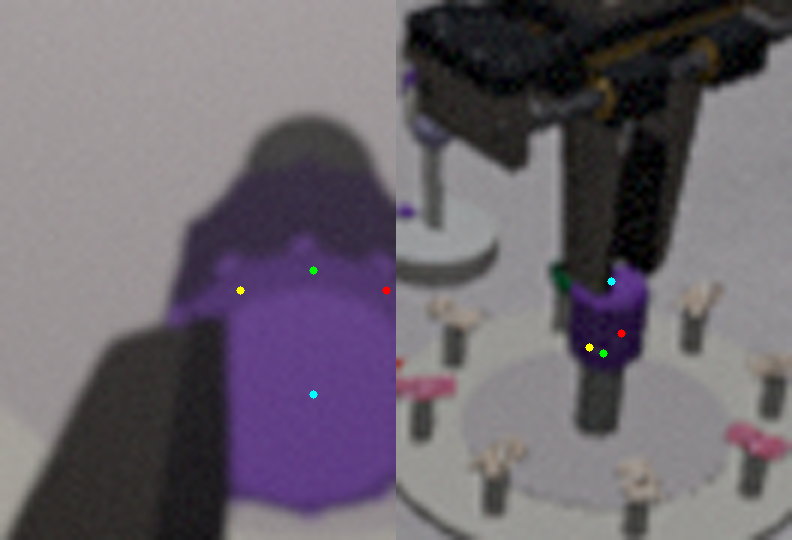

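```bash
python3 - <<'E'
from m import *
print(arm.tip_extent,[a for a in dir(arm) if a[0]!='_'])
im=cv2.imread("pics/wr2s.png");s=cv2.imread("pics/sc2s.png");o=status.get_obs()
T=np.array(o["ee_pos"]);R=np.array(o["eef_rot"])
for e in (17,0,-12,-20): 
    P=T+R@[10,-9,e];p=eyes.camera_params("scene")
    print(e,np.round(wproj(P,o),1),np.round(wproj(T+R@[10,9,e],o),1),cv2.projectPoints(np.array([T+R@[-10,-9,e]]),p["rvec"],p["tvec"],p["K"],None)[0].ravel().round(1))
A=im[170:384,150:350];cv2.imwrite("pics/v4.png",np.hstack([cv2.resize(A,None,fx=2.8,fy=2.8,interpolation=cv2.INTER_CUBIC)]))
E
```

```text
17.0 ['MotionError', 'tip_extent']
17 [239.4 205.2] [264.2 205.2] [314.3 129.2]
0 [238.3 213.8] [265.2 213.8] [314.9 123.5]
-12 [237.5 220.8] [265.9 220.8] [315.4 119.4]
-20 [236.9 225.9] [266.5 225.9] [315.7 116.6]
```

View pics/v4.png

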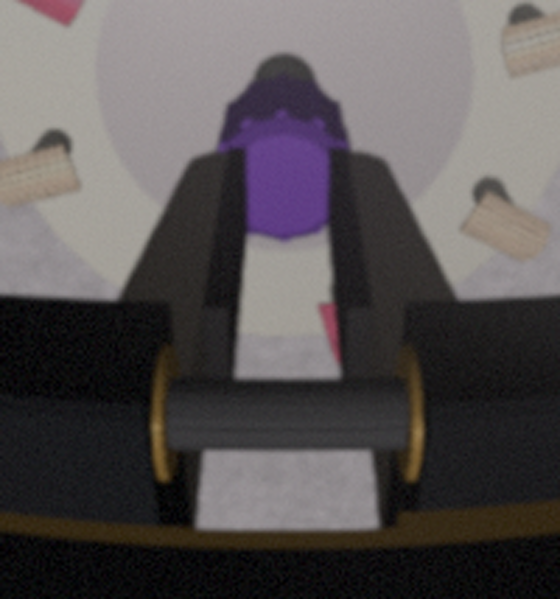

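The fingertips sit at the knob's top, near z≈102. That is about 30 mm higher than `tip_extent` implies, and both cameras agree. I'll open, go down in steps, and check by closing.

servo_tool(deltas="0 0 0 0 0.6; 0 0 0 0 0.6; 0 0 0 0 0.6; 0 0 0 0 0.6; 0 0 -0.05 0 0.6; 0 0 -0.1 0 0.6; 0 0 -0.15 0 0.6; 0 0 -0.15 0 0.6")

```text
clock: 6.65
ee_pos: [537.8, 206.7, 71.6]
eef_rot: [[-0.969, 0.246, -0.002], [0.246, 0.969, -0.001], [0.001, -0.001, -1.0]]
force: [-1.7, -0.7, -0.6]
gripper_width: 0.598
grasp_force: 0.0
```

servo_tool(deltas="0 0 0 0 0.45; 0 0 0 0 0.4; 0 0 0 0 0.3; 0 0 0 0 0.25; 0 0 0 0 0.25; 0 0 0 0 0.25; 0 0 0 0 0.25; 0 0 0 0 0.25", force=10)

```text
clock: 7.45
ee_pos: [538.4, 206.1, 72.8]
eef_rot: [[-0.969, 0.247, -0.0], [0.247, 0.969, -0.001], [0.0, -0.001, -1.0]]
force: [-2.1, -5.3, 3.1]
gripper_width: 0.339
grasp_force: 10.0
```

Now gripped at 31 mm with 10 N. I'll turn anticlockwise by 45°.

servo_tool(deltas="0 0 0 0 0.2; 0 0 0 0 0.2; 0 0 0 0.03 0.2; 0 0 0 0.07 0.2; 0 0 0 0.11 0.2; 0 0 0 0.15 0.2; 0 0 0 0.19 0.2; 0 0 0 0.22 0.2", force=25)

```text
clock: 8.25
ee_pos: [538.5, 205.7, 72.8]
eef_rot: [[-0.902, -0.431, -0.001], [-0.431, 0.902, -0.001], [0.001, -0.001, -1.0]]
force: [-2.5, -5.6, 3.4]
gripper_width: 0.333
grasp_force: 25.0
```

servo_tool(deltas="0 0 0 0.02 0.2; 0 0 0 0.03 0.2; 0 0 0 0.03 0.2; 0 0 0 0.03 0.2; 0 0 0 0.03 0.2; 0 0 0 0.03 0.2; 0 0 0 0.03 0.2; 0 0 0 0.03 0.2")

```text
clock: 9.05
ee_pos: [538.4, 205.7, 72.8]
eef_rot: [[-0.86, -0.511, -0.001], [-0.511, 0.86, -0.001], [0.001, -0.001, -1.0]]
force: [-2.1, -6.3, 4.3]
gripper_width: 0.339
grasp_force: 25.0
```

```bash
python3 - <<'E'
from m import *
o=status.get_obs();im=eyes.grab_frame("wrist");cv2.imwrite("pics/wr3s.png",im)
for nm,lo,hi,z in [("green",(65,80,20),(90,255,255),54),("red",(0,120,80),(8,255,255),8)]:
    for b in blobs(im,lo,hi,(0,0,512,384),30)[0][:3]: 
        w=wz(b[1],o,z);d=w[:2]-[538.4,206.5];print(nm,b,w.round(1),np.hypot(*d).round(1),np.degrees(np.arctan2(d[1],d[0])).round(1)%360)
print(o["joint_positions"],o["gripper_width"])
E
```

```text
green (180, [308.0, 125.7], [298, 112, 20, 28]) [460.7 205.   54. ] 77.7 181.1
red (361, [318.5, 84.0], [308, 70, 21, 26]) [424.2 203.    8. ] 114.3 181.8
[-0.4105531   0.50569466 -0.01678198  1.88030451  0.01336126  0.75691915
  1.67160925] 0.33924946229874176
```

The wet tip is within 1° of the pointer. I'll release the knob and raise the tool.

servo_tool(deltas="0 0 0 0 0.6; 0 0 0 0 0.6; 0 0 0 0 0.6; 0 0 0 0 0.6; 0 0 0.1 0 0.6; 0 0 0.3 0 0.6; 0 0 0.5 0 0.6; 0 0 0.7 0 0.6")

```text
clock: 9.9
ee_pos: [538.6, 207.2, 144.2]
eef_rot: [[-0.859, -0.511, 0.001], [-0.511, 0.859, 0.001], [-0.001, 0.0, -1.0]]
force: [-0.0, -0.1, -0.3]
gripper_width: 0.598
grasp_force: 0.0
```

servo_tool(deltas="0 0 0.2 0 0.6; 0 0 0.4 0 0.6; 0 0 0.6 0 0.6; 0 0 0.7 0 0.6; 0 0 0.7 0 0.6; 0 0 0.7 0 0.6; 0 0 0.7 0 0.6; 0 0 0.7 0 0.6")

```text
clock: 10.7
ee_pos: [538.0, 206.7, 211.6]
eef_rot: [[-0.859, -0.511, -0.002], [-0.511, 0.859, -0.001], [0.002, 0.0, -1.0]]
force: [-0.3, -0.2, 0.2]
gripper_width: 0.598
grasp_force: 0.0
```

```bash
python3 - <<'E'
from m import *
o=status.get_obs();im=eyes.grab_frame("wrist");cv2.imwrite("pics/wr4s.png",im)
for nm,lo,hi,z in [("green",(65,80,20),(90,255,255),54),("red",(0,120,80),(8,255,255),8),("knob",(120,80,40),(150,255,255),100)]:
    for b in blobs(im,lo,hi,(0,0,512,384),50)[0][:2]: 
        w=wz(b[1],o,z);d=w[:2]-[538.4,206.2];print(nm,b,w.round(1),np.hypot(*d).round(1),np.degrees(np.arctan2(d[1],d[0])).round(1)%360)
print(o["clock"],o["ee_pos"],o["eef_rot"])
E
```

```text
green (78, [284.6, 116.1], [279, 108, 12, 17]) [461.1 204.8  54. ] 77.3 181.1
red (147, [507.0, 258.0], [500, 245, 12, 22]) [423.6 760.    8. ] 565.6 101.7
red (132, [294.2, 90.2], [288, 82, 13, 16]) [424.6 203.    8. ] 113.8 181.6
knob (692, [251.1, 181.4], [236, 166, 31, 31]) [536.9 205.2 100. ] 1.8 213.5
knob (211, [9.0, 153.1], [2, 139, 14, 26]) [663.6 -88.7 100. ] 320.4 293.0
10.7 [537.96059003 206.74629838 211.6046624 ] [[-8.59492503e-01 -5.11145341e-01 -1.75443375e-03]
 [-5.11144844e-01  8.59494258e-01 -7.54586324e-04]
 [ 1.89362902e-03  2.48208479e-04 -9.99998176e-01]]
```

servo_tool(deltas="0.02 -0.1 0 -0.01 0.6; 0.04 -0.22 0 -0.02 0.6; 0.06 -0.35 0 -0.03 0.6; 0.08 -0.47 0 -0.04 0.6; 0.1 -0.58 0 -0.05 0.6; 0.12 -0.69 0 -0.06 0.6; 0.14 -0.8 0 -0.07 0.6; 0.15 -0.9 0 -0.08 0.6")

```text
clock: 11.55
ee_pos: [553.7, 115.9, 212.7]
eef_rot: [[-0.96, -0.279, 0.0], [-0.279, 0.96, -0.0], [-0.0, -0.0, -1.0]]
force: [-0.0, 0.3, -0.0]
gripper_width: 0.601
grasp_force: 0.0
```

servo_tool(deltas="0.02 -0.11 0 -0.01 0.6; 0.04 -0.22 0 -0.02 0.6; 0.06 -0.34 0 -0.03 0.6; 0.08 -0.45 0 -0.04 0.6; 0.1 -0.56 0 -0.05 0.6; 0.12 -0.68 0 -0.06 0.6; 0.14 -0.79 0 -0.07 0.6; 0.15 -0.9 0 -0.08 0.6")

```text
clock: 12.35
ee_pos: [568.7, 26.0, 212.6]
eef_rot: [[-1.0, -0.031, 0.0], [-0.031, 1.0, 0.0], [-0.0, 0.0, -1.0]]
force: [-0.9, 0.3, 0.5]
gripper_width: 0.6
grasp_force: 0.0
```

servo_tool(deltas="0.02 -0.11 0 -0.01 0.6; 0.04 -0.22 0 -0.02 0.6; 0.06 -0.34 0 -0.03 0.6; 0.08 -0.45 0 -0.04 0.6; 0.1 -0.56 0 -0.05 0.6; 0.12 -0.68 0 -0.06 0.6; 0.14 -0.79 0 -0.07 0.6; 0.15 -0.9 0 -0.08 0.6")

```text
clock: 13.15
ee_pos: [583.7, -64.0, 212.7]
eef_rot: [[-0.976, 0.218, 0.0], [0.218, 0.976, 0.0], [-0.0, 0.0, -1.0]]
force: [0.4, 0.2, -0.2]
gripper_width: 0.601
grasp_force: 0.0
```

servo_tool(deltas="0.02 -0.11 0 -0.01 0.6; 0.04 -0.22 0 -0.02 0.6; 0.06 -0.34 0 -0.028 0.6; 0.08 -0.45 0 -0.028 0.6; 0.1 -0.56 0 -0.028 0.6; 0.12 -0.68 0 -0.028 0.6; 0.14 -0.79 0 -0.028 0.6; 0.15 -0.9 0 -0.028 0.6")

```text
clock: 13.95
ee_pos: [598.7, -154.0, 212.6]
eef_rot: [[-0.954, 0.301, 0.0], [0.301, 0.954, -0.0], [-0.0, 0.0, -1.0]]
force: [0.0, -0.3, -0.5]
gripper_width: 0.601
grasp_force: 0.0
```

servo_tool(deltas="0.02 -0.12 0 0 0.6; 0.04 -0.24 0 0 0.6; 0.06 -0.36 0 0 0.6; 0.08 -0.48 0 0 0.6; 0.1 -0.6 0 0 0.6; 0.12 -0.72 0 0 0.6; 0.14 -0.84 0 0 0.6; 0.14 -0.94 0 0 0.6")

```text
clock: 14.75
ee_pos: [612.7, -248.2, 212.6]
eef_rot: [[-0.954, 0.301, -0.0], [0.301, 0.954, -0.0], [-0.0, -0.0, -1.0]]
force: [-0.0, 0.4, -0.0]
gripper_width: 0.605
grasp_force: 0.0
```

```bash
python3 - <<'E'
from m import *
o=status.get_obs();im=eyes.grab_frame("wrist");cv2.imwrite("pics/wr5s.png",im)
print(o["ee_pos"],np.degrees(np.arctan2(o["eef_rot"][1][1],o["eef_rot"][0][1])),o["joint_positions"][6])
print("expect",[np.round(wproj(p,o),0) for p in[(612.5,-248,96.5),(612,-248,20)]])
x,y=[int(v) for v in wproj((612.5,-248,60),o)];x0,y0=max(x-50,0),max(y-60,0)
print(x0,y0);cv2.imwrite("pics/v5.png",cv2.resize(im[y0:y0+100,x0:x0+110],None,fx=6,fy=6,interpolation=cv2.INTER_CUBIC))
E
```

```text
[ 612.65026582 -248.18701097  212.5904729 ] 72.4885042489985 1.7230938614198186
expect [array([252., 182.]), array([252., 166.])]
202 113
```

View pics/v5.png

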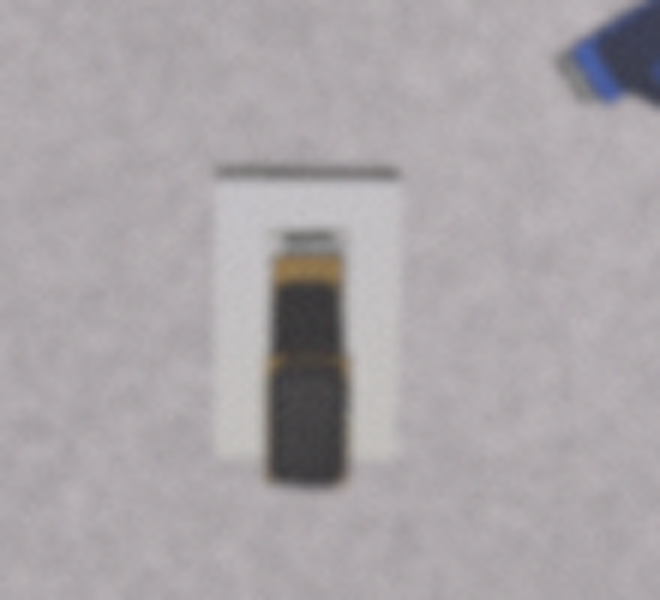

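The rest is square in the image and the handle top sits at raw (252.9,183.4). Yaw is right and the offset is only about 1 mm, so I'll correct that and descend, allowing for the real tip position.

servo_tool(deltas="0.012 0.005 -0.05 0 0.5; 0.012 0.005 -0.15 0 0.5; 0.012 0.005 -0.27 0 0.5; 0.012 0.005 -0.4 0 0.5; 0.012 0.005 -0.53 0 0.5; 0.012 0.005 -0.65 0 0.5; 0.012 0.005 -0.75 0 0.5; 0.012 0.005 -0.8 0 0.5")

```text
clock: 15.6
ee_pos: [613.2, -246.3, 131.2]
eef_rot: [[-0.954, 0.301, -0.002], [0.301, 0.954, 0.0], [0.002, -0.0, -1.0]]
force: [0.6, -0.4, -0.6]
gripper_width: 0.504
grasp_force: 0.0
```

servo_tool(deltas="0 0 -0.1 0 0.5; 0 0 -0.2 0 0.5; 0 0 -0.35 0 0.5; 0 0 -0.5 0 0.5; 0 0 -0.6 0 0.5; 0 0 -0.7 0 0.5; 0 0 -0.78 0 0.5; 0 0 -0.8 0 0.5")

```text
clock: 16.4
ee_pos: [613.1, -246.3, 51.5]
eef_rot: [[-0.954, 0.301, -0.001], [0.301, 0.954, 0.0], [0.001, 0.0, -1.0]]
force: [-0.3, -0.6, 0.6]
gripper_width: 0.497
grasp_force: 0.0
```

servo_tool(deltas="0 0 0 0 0.4; 0 0 0 0 0.3; 0 0 0 0 0.25; 0 0 0 0 0.2; 0 0 0 0 0.15; 0 0 0 0 0.1; 0 0 0 0 0.1; 0 0 0 0 0.1", force=8)

```text
clock: 17.2
ee_pos: [613.8, -246.7, 53.0]
eef_rot: [[-0.954, 0.301, 0.0], [0.301, 0.954, -0.0], [-0.001, -0.0, -1.0]]
force: [-0.7, -0.1, 2.4]
gripper_width: 0.152
grasp_force: 8.0
```

Gripped at 14.0 mm, which is the handle's y width. I'll firm up the grip and lift straight up.

servo_tool(deltas="0 0 0 0 0.05; 0 0 0 0 0.05; 0 0 0.05 0 0.05; 0 0 0.12 0 0.05; 0 0 0.2 0 0.05; 0 0 0.3 0 0.05; 0 0 0.42 0 0.05; 0 0 0.55 0 0.05", force=25)

```text
clock: 18.0
ee_pos: [613.8, -246.5, 108.9]
eef_rot: [[-0.954, 0.301, 0.0], [0.301, 0.954, 0.0], [-0.0, 0.0, -1.0]]
force: [-0.6, 0.6, -0.5]
gripper_width: 0.149
grasp_force: 25.0
```

servo_tool(deltas="0 0 0.12 0 0.05; 0 0 0.25 0 0.05; 0 0 0.4 0 0.05; 0 0 0.55 0 0.05; 0 0 0.7 0 0.05; 0 0 0.8 0 0.05; 0 0 0.85 0 0.05; 0 0 0.85 0 0.05")

```text
clock: 18.8
ee_pos: [614.0, -246.6, 193.4]
eef_rot: [[-0.954, 0.301, 0.001], [0.301, 0.954, -0.0], [-0.001, 0.0, -1.0]]
force: [0.2, 0.6, -0.7]
gripper_width: 0.145
grasp_force: 25.0
```

```bash
python3 - <<'E'
from m import *
o=status.get_obs();print(o["ee_pos"],o["grasp_force"],o["gripper_width"],o["force"])
w=eyes.grab_frame("wrist");s=eyes.grab_frame("scene");cv2.imwrite("pics/wr6s.png",w);cv2.imwrite("pics/sc6s.png",s);cv2.imwrite("pics/tp6s.png",eyes.grab_frame("top"))
p=eyes.camera_params("scene");e=np.array(o["ee_pos"])
u=cv2.projectPoints(np.array([e-[0,0,43]]),p["rvec"],p["tvec"],p["K"],None)[0].ravel();print("underside in scene",u)
x0,y0=int(u[0])-35,max(int(u[1])-75,0)
A=cv2.resize(s[y0:y0+100,x0:x0+70],(420,600),interpolation=cv2.INTER_CUBIC)
B=cv2.resize(w[120:270,200:300],(380,570),interpolation=cv2.INTER_CUBIC);B=cv2.copyMakeBorder(B,0,30,0,0,0)
print(x0,y0);cv2.imwrite("pics/v6.png",np.hstack([A,B]))
E
```

```text
[ 613.99000835 -246.61177743  193.44434345] 24.99987244606018 0.14508613152072886 [ 0.21599323  0.57826153 -0.70654954]
underside in scene [201.30668574 216.0245256 ]
166 141
```

View pics/v6.png

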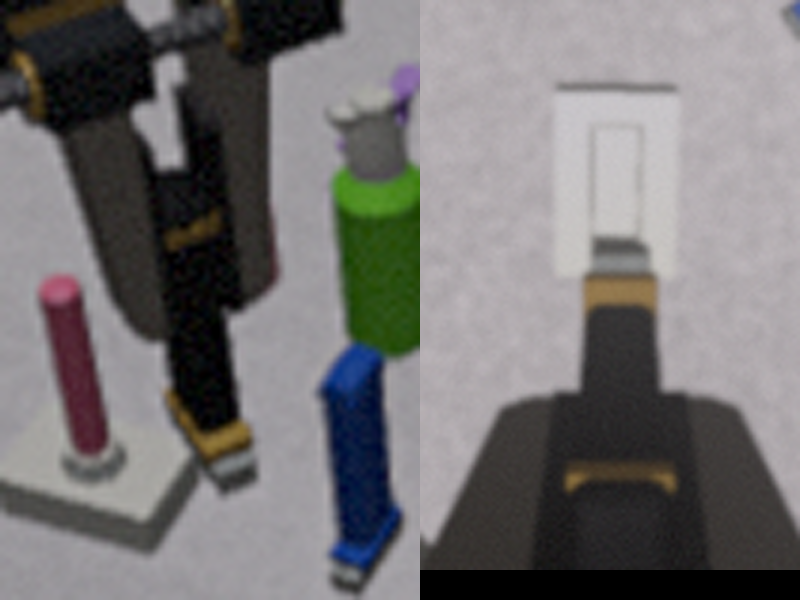

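The view shows the wand held upright with its bar square to the fingers, and the rest's slot empty. Next I'll check the offset along the bar and the underside height from the pixels: bar end centre at raw (252.9,~187), gold band end face between v≈191.6 and 200.3.

```bash
python3 - <<'E'
from m import *
o=status.get_obs();T=np.array(o["ee_pos"]);R=np.array(o["eef_rot"])
im=cv2.imread("pics/wr6s.png")
print("column profile"); 
for v in range(176,206): print(v,im[v,250:256].mean(0).round().astype(int).tolist(),end=" ")
print()
for n,x,h in[("bar bottom",18,0),("bar top",18,10),("gold bot",15,10),("gold top",15,16.5),("handle at gold",11,16.5),("handle top edge",11,96.5)]:
    print(n,np.round(wproj(T+R@[x,0,43-h],o),1))
p=eyes.camera_params("scene");P=lambda q:cv2.projectPoints(np.array([q]),p["rvec"],p["tvec"],p["K"],None)[0].ravel().round(1)
for x,y in[(18,6),(18,-6),(-18,6),(-18,-6)]: print("scene bar corner",x,y,P(T+R@[x,y,43.]),P(T+R@[x,y,33.]))
E
```

```text
column profile
176 [194, 194, 198] 177 [195, 196, 199] 178 [194, 196, 199] 179 [194, 196, 199] 180 [191, 192, 195] 181 [174, 177, 178] 182 [139, 142, 144] 183 [102, 104, 106] 184 [85, 86, 88] 185 [85, 86, 87] 186 [98, 99, 100] 187 [119, 120, 121] 188 [134, 134, 133] 189 [138, 138, 137] 190 [130, 131, 131] 191 [106, 111, 114] 192 [80, 93, 104] 193 [69, 95, 115] 194 [74, 111, 136] 195 [79, 120, 146] 196 [78, 120, 146] 197 [78, 120, 146] 198 [76, 116, 142] 199 [71, 102, 123] 200 [61, 76, 87] 201 [54, 55, 58] 202 [53, 52, 53] 203 [54, 53, 55] 204 [54, 53, 54] 205 [52, 52, 53] 
bar bottom [251.8 184.7]
bar top [251.8 188.3]
gold bot [251.8 192. ]
gold top [251.8 194.6]
handle at gold [251.8 199.7]
handle top edge [251.7 251.1]
scene bar corner 18 6 [199.9 208.5] [199.3 204.4]
scene bar corner 18 -6 [193.6 211.2] [192.9 207.1]
scene bar corner -18 6 [209.1 221.6] [208.5 217.5]
scene bar corner -18 -6 [202.6 224.4] [201.9 220.3]
```

The kinematics say the underside is 43 mm below the TCP. Next is the carry over the bottles at about 150 mm underside height, while turning +19°.

servo_tool(deltas="-0.02 0.05 0 0.002 0.05; -0.05 0.15 0 0.005 0.05; -0.1 0.28 0 0.008 0.05; -0.14 0.41 0 0.01 0.05; -0.18 0.54 0 0.013 0.05; -0.22 0.66 0 0.016 0.05; -0.26 0.78 0 0.019 0.05; -0.3 0.9 0 0.021 0.05")

```text
clock: 19.75
ee_pos: [583.4, -155.4, 192.8]
eef_rot: [[-0.972, 0.236, 0.0], [0.236, 0.972, 0.0], [-0.0, 0.0, -1.0]]
force: [0.3, -0.1, -0.3]
gripper_width: 0.151
grasp_force: 25.0
```

servo_tool(deltas="-0.04 0.11 0 0.003 0.05; -0.08 0.22 0 0.006 0.05; -0.11 0.34 0 0.009 0.05; -0.15 0.45 0 0.012 0.05; -0.19 0.56 0 0.015 0.05; -0.22 0.68 0 0.018 0.05; -0.26 0.79 0 0.02 0.05; -0.3 0.9 0 0.022 0.05")

```text
clock: 20.55
ee_pos: [553.4, -65.6, 192.7]
eef_rot: [[-0.986, 0.169, 0.0], [0.169, 0.986, 0.0], [-0.0, 0.0, -1.0]]
force: [-0.7, 0.4, -1.3]
gripper_width: 0.154
grasp_force: 25.0
```

servo_tool(deltas="-0.04 0.11 0 0.003 0.05; -0.08 0.22 0 0.006 0.05; -0.11 0.34 0 0.009 0.05; -0.15 0.45 0 0.012 0.05; -0.19 0.56 0 0.015 0.05; -0.22 0.68 0 0.018 0.05; -0.26 0.79 0 0.02 0.05; -0.3 0.9 0 0.022 0.05")

```text
clock: 21.35
ee_pos: [523.4, 24.5, 192.7]
eef_rot: [[-0.995, 0.1, 0.0], [0.1, 0.995, 0.0], [-0.0, 0.0, -1.0]]
force: [0.7, 0.6, -1.3]
gripper_width: 0.15
grasp_force: 25.0
```

servo_tool(deltas="-0.04 0.11 0 0.003 0.05; -0.08 0.22 0 0.006 0.05; -0.11 0.34 0 0.009 0.05; -0.15 0.45 0 0.012 0.05; -0.19 0.56 0 0.015 0.05; -0.22 0.68 0 0.018 0.05; -0.26 0.79 0 0.02 0.05; -0.3 0.9 0 0.022 0.05")

```text
clock: 22.15
ee_pos: [493.4, 114.4, 192.7]
eef_rot: [[-1.0, 0.032, 0.0], [0.032, 1.0, 0.0], [-0.0, 0.0, -1.0]]
force: [-0.7, 0.3, -0.4]
gripper_width: 0.15
grasp_force: 25.0
```

servo_tool(deltas="-0.05 0.12 0 0.003 0.05; -0.1 0.25 0 0.006 0.05; -0.15 0.38 0 0.009 0.05; -0.2 0.52 0 0.012 0.05; -0.25 0.65 0 0.015 0.05; -0.29 0.77 0 0.018 0.05; -0.32 0.86 0 0.02 0.05; -0.33 0.91 0 0.02 0.05")

```text
clock: 22.95
ee_pos: [460.3, 205.6, 192.7]
eef_rot: [[-0.999, -0.032, -0.0], [-0.032, 0.999, 0.0], [0.0, 0.0, -1.0]]
force: [-0.1, -0.0, -0.3]
gripper_width: 0.149
grasp_force: 25.0
```

servo_tool(deltas="0 0 0 0 0.05; 0 0 -0.05 0 0.05; 0 0 -0.1 0 0.05; 0 0 -0.16 0 0.05; 0 0 -0.22 0 0.05; 0 0 -0.27 0 0.05; 0 0 -0.3 0 0.05; 0 0 -0.3 0 0.05")

```text
clock: 23.75
ee_pos: [460.4, 204.3, 162.1]
eef_rot: [[-1.0, -0.031, -0.001], [-0.031, 1.0, -0.0], [0.001, -0.0, -1.0]]
force: [-0.4, -0.2, -0.9]
gripper_width: 0.152
grasp_force: 25.0
```

```bash
python3 - <<'E'
from m import *
o=status.get_obs();T=np.array(o["ee_pos"]);R=np.array(o["eef_rot"]);print(T.round(1),np.degrees(np.arctan2(R[1][1],R[0][1])),o["grasp_force"],o["joint_positions"])
for n in("wrist","scene","top"):
    im=eyes.grab_frame(n);cv2.imwrite(f"pics/{n}7.png",im)
w=cv2.imread("pics/wrist7.png");s=cv2.imread("pics/scene7.png")
for nm,lo,hi,z in [("green",(65,80,20),(90,255,255),54),("red",(0,120,80),(8,255,255),8)]:
    for b in blobs(w,lo,hi,(150,50,350,300),20)[0][:2]: print("wrist",nm,b,wz(b[1],o,z).round(1))
    for b in blobs(s,lo,hi,(240,80,400,200),8)[0][:2]: print("scene",nm,b,onz("scene",b[1],z).round(1))
print("pred green wrist",np.round(wproj((460.7,204.4,55),o),1),"bar bottom ends",np.round(wproj(T+R@[18,0,43],o),1))
E
```

```text
[460.4 204.3 162.1] 91.76127616960228 24.999852776527405 [-0.50975433  0.26859125  0.02986284  1.99324018 -0.01028689  0.88090213
  1.12712983]
wrist green (43, [252.0, 179.0], [250, 174, 5, 10]) [455.1 204.3  54. ]
scene green (20, [289.2, 121.8], [286, 120, 8, 5]) [460.7 203.2  54. ]
wrist red (193, [251.7, 143.3], [243, 133, 18, 21]) [424.8 203.    8. ]
scene red (11, [277.5, 130.5], [275, 130, 6, 3]) [420.6 204.6   8. ]
pred green wrist [251.9 184.5] bar bottom ends [251.7 184.5]
```

In the wrist view the nail shows centred on the tool line (y=204.3) and emerges beyond the bar's end, as predicted. I'll lower to just above it and check again.

servo_tool(deltas="0 0 -0.05 0 0.05; 0 0 -0.12 0 0.05; 0 0 -0.2 0 0.05; 0 0 -0.28 0 0.05; 0 0 -0.36 0 0.05; 0 0 -0.44 0 0.05; 0 0 -0.48 0 0.05; 0 0 -0.49 0 0.05")

```text
clock: 24.7
ee_pos: [460.4, 204.3, 113.0]
eef_rot: [[-1.0, -0.031, -0.001], [-0.031, 1.0, -0.001], [0.001, -0.001, -1.0]]
force: [-0.5, 0.1, -0.5]
gripper_width: 0.15
grasp_force: 25.0
```

```bash
python3 - <<'E'
from m import *
o=status.get_obs();T=np.array(o["ee_pos"]);R=np.array(o["eef_rot"]);print(T.round(2),o["force"])
for n in("wrist","scene","top"):
    im=eyes.grab_frame(n);cv2.imwrite(f"pics/{n}8.png",im)
w=cv2.imread("pics/wrist8.png");s=cv2.imread("pics/scene8.png")
p=eyes.camera_params("scene");P=lambda q:cv2.projectPoints(np.array([q],float),p["rvec"],p["tvec"],p["K"],None)[0].ravel().round(1)
print("nail ends wrist outer",np.round(wproj((446.7,204.0,55),o),1),"bar end",np.round(wproj(T+R@[18,0,43],o),1),"top",np.round(wproj(T+R@[18,0,33],o),1))
for b in blobs(w,(65,80,20),(90,255,255),(200,100,300,250),5)[0][:2]: print("wrist green",b)
print("scene crown",P((460.7,204.3,56)),"underside",P(T-[0,0,43]), "bar ends",P(T+R@[18,0,43]),P(T+R@[-18,0,43]))
for b in blobs(s,(65,80,20),(90,255,255),(240,80,400,200),5)[0][:2]: print("scene green",b)
A=cv2.resize(s[80:150,255:335],(600,525),interpolation=cv2.INTER_CUBIC);B=cv2.resize(w[150:220,240:265],(188,525),interpolation=cv2.INTER_CUBIC)
cv2.imwrite("pics/v8.png",np.hstack([A,B]))
E
```

```text
[460.36 204.29 112.98] [-0.47222505  0.14992157 -0.48243772]
nail ends wrist outer [251.9 184.6] bar end [251.7 184.5] top [251.7 188.1]
scene crown [289.5 121. ] underside [289.6 116.5] bar ends [284.2 114.2] [295.1 118.7]
scene green (20, [289.2, 121.8], [286, 120, 8, 5])
```

View pics/v8.png

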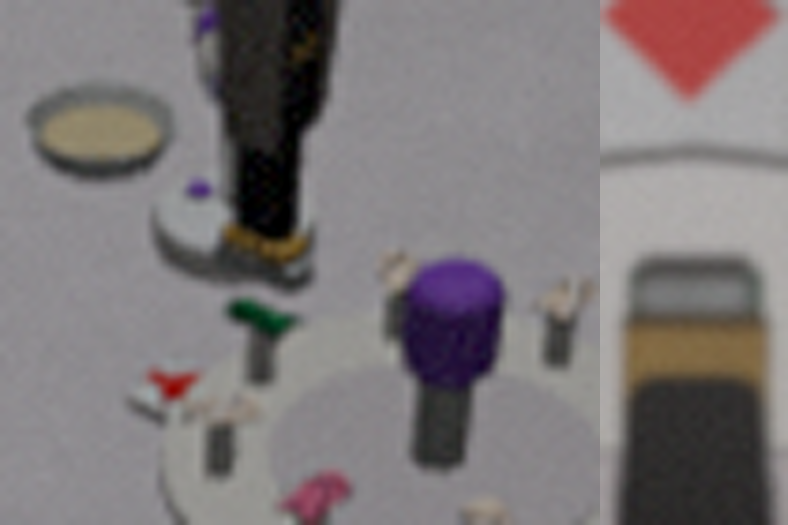

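The scene view shows the bar's underside about 13 mm above the green nail. The bar spans x≈222–308 and the nail x≈228–298, so they are centred and parallel, as predicted. I'll make the final slow descent of 8.3 mm and let it settle.

servo_tool(deltas="0.002 0 -0.015 0 0.05; 0.002 0 -0.03 0 0.05; 0.002 0 -0.045 0 0.05; 0.002 0 -0.06 0 0.05; 0.002 0 -0.072 0 0.05; 0.002 0 -0.08 0 0.05; 0.002 0 -0.083 0 0.05; 0.002 0 -0.083 0 0.05")

```text
clock: 25.65
ee_pos: [460.9, 204.5, 105.3]
eef_rot: [[-1.0, -0.031, -0.0], [-0.031, 1.0, -0.0], [0.0, -0.0, -1.0]]
force: [0.1, 0.3, -0.8]
gripper_width: 0.15
grasp_force: 25.0
```

servo_tool(deltas="0 0 0 0 0.05; 0 0 0 0 0.05; 0 0 0 0 0.05; 0 0 0 0 0.05; 0 0 0 0 0.05; 0 0 0 0 0.05; 0 0 0 0 0.05; 0 0 0 0 0.05")

```text
clock: 26.45
ee_pos: [460.9, 204.5, 105.4]
eef_rot: [[-1.0, -0.031, 0.0], [-0.031, 1.0, 0.0], [-0.0, 0.0, -1.0]]
force: [0.2, 0.7, -1.1]
gripper_width: 0.152
grasp_force: 25.0
```

```bash
python3 - <<'E'
from m import *
o=status.get_obs();T=np.array(o["ee_pos"]);R=np.array(o["eef_rot"])
s=eyes.grab_frame("scene");s8=cv2.imread("pics/scene8.png")
# gold band row shift and green/black visible gap between the two frames, near the nail
for n,i in(("before",s8),("now",s)):
    print(n,"gold",blobs(i,(8,90,60),(28,255,255),(278,95,305,125),4)[0][:2],"green",blobs(i,(65,80,20),(90,255,255),(240,80,400,200),4)[0][:2])
print(T.round(2),o["force"],o["grasp_force"],np.abs(o["joint_vel"]).max(),np.degrees(np.arctan2(R[1][1],R[0][1])))
E
```

```text
before gold [(27, [289.8, 112.1], [285, 110, 11, 5])] green [(20, [289.2, 121.8], [286, 120, 8, 5])]
now gold [(28, [290.0, 114.8], [285, 113, 11, 5])] green [(26, [289.3, 121.3], [286, 119, 8, 6])]
[460.91 204.49 105.4 ] [ 0.23833794  0.69163798 -1.06747137] 24.999834895133972 0.0017273705762550409 91.76088722252078
```

```bash
python3 -c "
from bench import workorder
print(workorder.job_done())"
```

```text
the job is handed in; nothing more can be done
None
```

I handed the job in, though no verdict came back: the wet tip is at the pointer, and the arm is holding the bar-magnet wand upright and still, centred along the nail, about 6 mm above it by my measurements.

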